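# Purge the fish-room air line with the blue pull knob

### The job

Blow out the air line that feeds the jar racks: on the three-knob air manifold, pull the blue knob straight up to its on detent, leave it on for a full second or a little longer, then push it back in until it is fully home, and let go. Leave the yellow knob pulled out and the black knob pushed in, as they are.

Things in the scene. Friction and masses are not known exactly. Their poses are not given: they have to be found in the camera images.
- blue_grip (a point): Grip point of the blue knob, on its vertical axis, 10 mm below its top; moves with it. Head: upright cylinder 38 mm across, 26 mm tall (16 mm of it below this point), on a 12 mm stem; grip at any yaw. In, this point is 97 mm above the table and 32 mm above its valve block's top (a nut 6 mm high rings the stem). Order, place and yaw of the row vary; only the row itself stands within 80 mm.
- blue_pull (a joint): Travel of the blue knob in m, straight up: 0 = fully home (off, at the start), 0.030 = out at its on detent (end stop). A snap spring drives it to the nearer end: pulling it from home or pushing it in from on takes about 4 N; let go within 0.010 of either end it goes to that end and stays there.
- yellow_pull (a joint): Travel of the yellow knob, same size and make as the blue: starts out at its on detent (0.030), so its head stands 30 mm higher than one that is in. To be left on. The three knobs stand in one straight row, 110 mm apart centre to centre.
- black_pull (a joint): Travel of the black knob, same size and make: starts fully home (0). To be left off. Each knob sits on a grey valve block (56 x 56 mm, 45 mm tall), the blocks on one aluminium rail (70 x 360 mm, 20 mm high) fixed to the table.

How it is judged:
By the outcome, as a careful person would: the job done as asked, in the order asked, and still so for the second after the job is handed in, with the robot touching nothing.
It also fails if it takes over 32 s, if anything falls off the work surface, if the arm or the gripper's body presses on something with over 40 N, if the wrist force passes 120 N, or if a joint passes its speed limit or range.

### The arm

A 7-joint arm with a two-finger parallel gripper is mounted at the origin on the work surface. World frame = base frame: x ahead of the robot, y to its left, z up, the work surface at z = 0. Lengths are in m, angles in rad, forces in N, time in s.
With the tool pointing down it reaches from about 0.35 to 0.9 m from the base axis. Payload 7.2 kg.
Tool frame: the origin (TCP) lies on the centre line of the jaws, within the pads' length; the fingertips stand 11 mm ahead of it and the grasp point (between the pads) lies 8 mm behind it (r.tips_ahead is the distance from the TCP to the fingertips, in m); y points along the fingers, x is the direction in which the jaws open and shut, and the axes are right-handed (so a half turn about y gives the same grasp; the last joint's range is limited). The gripper opens to 88 mm and grips with 3 to 60 N. Pads are 20 mm wide; open, the fingers measure 115 mm over their backs; the gripper's body (75 mm by 178 mm) begins 61 mm behind the grasp point.
Start: joints at [-1.373, 0.411, -0.013, 1.596, 0.006, 1.134, -0.082], TCP at [0.164, 0.603, 0.234] pointing down, gripper open.
Joint ranges: [-2.95, 2.95], [-0.29, 1.99], [-1.47, 1.44], [0.14, 2.54], [-1.03, 4.17], [0.13, 1.85], [-2.86, 2.86]. Speed limits (rad/s): [2.39, 2.39, 3.01, 3.01, 3.14, 3.14, 3.14].

### API

Orientations are given as a 3x3 rotation matrix whose columns are the frame's x, y, z axes.
In Python, from cell import r gives the robot as it stands. The module is installed in compiled form; this text tells all that it offers. Calls block until the motion is done:
- r.move_ptp(position, orientation): joint-space move of the TCP to a pose.
- r.move_l(position, orientation=None, rate=0.15, until_force=None): straight line of the TCP; orientation=None keeps the orientation; rate is the mean speed in m/s. With until_force (N) it stops when the force on the tool has changed by that much, and returns True; else False.
- r.move_joints(angles): joint-space move.
- r.set_gripper(opening, grip_force=None): finger opening in m; grip_force is the grip in N (None keeps the last); returns when the fingers have stopped.
- r.pause(seconds).
- r.inverse_kinematics(position, orientation): joint angles nearest the present ones, or None.
- r.grab_frame(name): name is "side" or "top" or "wrist"; returns (picture, depth): 400x640x3 uint8, blue, green, red; 400x640 float32, m along the optical axis (not along the pixel's ray), 0 where there is no reading.
- r.camera_info(name): a dict with "camera_matrix" (3x3 intrinsics, pixels), "R" (3x3) and "t" (3): a world point X has camera coordinates R X + t; the wrist camera has in their place "tool_from_camera" (4x4, takes a point from camera to tool coordinates, whose origin is the TCP and whose axes are the tool frame's). Camera axes: x right, y down, z forward; pixel columns grow to the right and rows downward; lengths in m; the calibration is good to about 2 mm. A picture is of the moment at which its call begins: read the wrist's pose just before it. camera_info takes no time and is no camera call.
A pose or a line that the arm cannot do raises r.PlanningError and nothing moves.
- r.hand_in(): hands the job in, once; it reports no verdict.
Trained networks look in the newest picture that a camera, given by its name, has taken for a name from the list of things; names that differ only in an ending like _2 or _b are one class to them, and where a whole thing is asked for, a point or a joint stands for the part that bears it (a point fixed in the world has none). Each returns a list of dicts, best first, with "conf" (0 to 1); they miss things now and then, are a little off and sometimes report something else, mostly with a low value. They report only what shows in the picture. A call takes as long as a camera call.
- r.trace(camera, thing): "mask" (400x640 bool, what is visible of it) and "bbox" ([left, top, right, bottom] in pixels, round what is visible of it).
- r.pinpoint(camera, thing): "pixel" ([row, column] in pixels: a listed point, or the origin of a listed thing).
Readings, each from a call of its own:
- r.read_time(): time.
- r.read_q(): joint angles.
- r.read_qvel(): joint speeds.
- r.read_joint_torque(): joint torques, N m.
- r.read_position(): TCP position.
- r.read_eef_rot(): TCP orientation.
- r.read_contact_force(): force on the tool from outside, world axes, zero at the start.
- r.read_wrist_torque(): the same for the moment, N m.
- r.read_opening(): finger opening in m.
Only numpy, scipy, OpenCV 4.12 (cv2) and the standard library are available. Lean on these libraries where they do the work, as an engineer would, in place of code of your own. Each camera call takes 0.05 s, during which the arm holds its last target.

## Working session

There is one attempt and no reset: what is moved stays moved. The work goes in short steps, each a Python script; the robot and the scene stay as the last script left them, time stands still between calls to the robot, and variables do not carry over. Pictures are saved under pics/ and viewed, and the job is handed in when it is done.

```bash
mkdir -p pics; cat > h.py <<'E'
import numpy as np, cv2
from cell import r
def world(cam,row,col,d):
    i=r.camera_info(cam);K=np.array(i["camera_matrix"])
    p=np.linalg.inv(K)@np.array([col,row,1.])*d
    return np.array(i["R"]).T@(p-np.array(i["t"]))
E
python3 - <<'E'
from h import *
for c in("top","side"):
    im,d=r.grab_frame(c); cv2.imwrite(f"pics/{c}0.png",im); np.save(f"{c}0.npy",d)
    for n in("blue_grip","yellow_pull","black_pull"):
        for t in r.trace(c,n)[:2]:
            m=t["mask"]&(d>0)
            rr,cc=np.nonzero(m)
            W=np.array([world(c,a,b,d[a,b]) for a,b in zip(rr,cc)])
            top=W[W[:,2]>W[:,2].max()-0.006] if len(W) else W
            print(c,n,t["conf"],t["bbox"],len(W), len(W) and (top.min(0).round(4),top.max(0).round(4),np.median(W[:,2])))
    print([ (p["pixel"],p["conf"]) for p in r.pinpoint(c,"blue_grip")])
print(r.read_time(),r.read_eef_rot().round(3) , r.read_position())
E
```

```text
top blue_grip 0.59 [374.5, 176.3, 403.3, 202.1] 535 (array([ 0.5686, -0.0798,  0.103 ]), array([ 0.604 , -0.0444,  0.1089]), np.float64(0.10551218420208922))
top yellow_pull 0.95 [299.7, 183.6, 329.0, 210.0] 556 (array([0.5506, 0.0291, 0.1337]), array([0.5872, 0.064 , 0.1397]), np.float64(0.13560381462077992))
top yellow_pull 0.26 [232.0, 201.4, 256.1, 225.5] 520 (array([0.5334, 0.1363, 0.1028]), array([0.5687, 0.1717, 0.1087]), np.float64(0.10552310393981609))
top black_pull 0.55 [230.4, 198.3, 257.4, 225.4] 575 (array([0.5334, 0.1363, 0.1028]), array([0.5702, 0.1731, 0.1087]), np.float64(0.10541140434605986))
[]
side blue_grip 0.76 [284.9, 155.9, 310.3, 182.7] 490 (array([ 0.5687, -0.0814,  0.1036]), array([ 0.6037, -0.045 ,  0.1096]), np.float64(0.10463347398553088))
side yellow_pull 0.96 [288.0, 187.1, 317.0, 232.7] 747 (array([0.5503, 0.0272, 0.1335]), array([0.5876, 0.0645, 0.1394]), np.float64(0.13335144782504843))
side black_pull 0.93 [299.3, 257.9, 328.6, 288.9] 743 (array([0.5335, 0.1351, 0.1032]), array([0.5689, 0.173 , 0.1091]), np.float64(0.10599281833400312))
[([168.0, 299.0], 0.98)]
0.5 [[ 0.263 -0.    -0.965]
 [ 0.965 -0.     0.263]
 [-0.    -1.     0.   ]] [0.16418771 0.60303309 0.23362142]
```

View pics.

```bash
python3 -c "
import cv2,numpy as np
a=cv2.imread('pics/top0.png');b=cv2.imread('pics/side0.png')
cv2.imwrite('pics/both0.png',cv2.resize(np.vstack([a[100:330],b[100:350]]),None,fx=1.2,fy=1.2))"
```

```text
(no output)
```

View pics/both0.png

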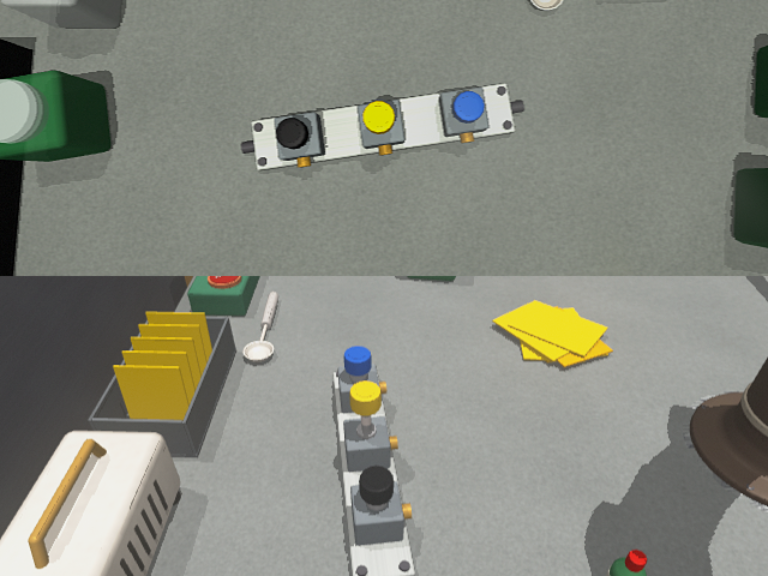

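```bash
python3 - <<'E'
from h import *
d=np.load("top0.npy");i=r.camera_info("top");K=np.array(i["camera_matrix"])
v,u=np.mgrid[:400,:640]
P=(np.linalg.inv(K)@np.stack([u.ravel()*1.,v.ravel(),np.ones(u.size)]))*d.ravel()
W=(np.array(i["R"]).T@(P-np.array(i["t"])[:,None])).T; W=W[(d.ravel()>0)]
rad=np.hypot(W[:,0],W[:,1]);a=np.degrees(np.arctan2(W[:,1],W[:,0]))
for k in range(-30,105,10):
    s=W[(a>k)&(a<k+10)&(rad>.4)&(rad<.8)]
    if len(s): print(k,s[s[:,2].argmax()].round(3))
x=np.array([.987,.16,0]);x/=np.linalg.norm(x)
for s in(1,-1):
    R=np.stack([s*x,[0,0,-1],np.cross(s*x,[0,0,-1])],1)
    print(s,r.inverse_kinematics([.5863,-.0625,.2],R),r.inverse_kinematics([.5863,-.0625,.09],R))
E
```

```text
-30 [ 0.682 -0.31   0.003]
-20 [ 0.575 -0.126  0.025]
-10 [ 0.596 -0.056  0.109]
0 [0.557 0.046 0.14 ]
10 [0.551 0.147 0.109]
20 [0.518 0.21  0.026]
30 [0.572 0.475 0.152]
40 [0.548 0.469 0.152]
50 [0.29  0.354 0.067]
60 [0.323 0.56  0.019]
1 [-0.54551179  0.46715283  0.78824508  1.76330113 -0.37319586  1.0673028
  0.53359543] [-0.4634686   0.59518946  0.68296541  1.85638204 -0.48466397  0.86245983
  0.62011278]
-1 [-0.77927764  0.6923512   1.25694125  1.77527161 -0.70492117  1.2140042
 -2.299588  ] [-0.74854463  0.90070897  1.24672987  1.87211866 -0.96104234  1.13443511
 -2.11032786]
```

```bash
cat >> h.py <<'E'
x=np.array([.987,.16,0]);x/=np.linalg.norm(x)
R0=np.stack([x,[0,0,-1],np.cross(x,[0,0,-1])],1)
E
python3 - <<'E'
from h import *
r.set_gripper(.088,20)
r.move_ptp([.5863,-.0625,.24],R0)
T=np.eye(4);T[:3,:3]=r.read_eef_rot();T[:3,3]=r.read_position()
im,d=r.grab_frame("wrist");cv2.imwrite("pics/w1.png",im)
i=r.camera_info("wrist");K=np.array(i["camera_matrix"]);M=T@np.array(i["tool_from_camera"])
for t in r.trace("wrist","blue_grip")[:1]:
    rr,cc=np.nonzero(t["mask"]&(d>0));z=d[rr,cc]
    P=np.linalg.inv(K)@np.stack([cc*z,rr*z,z]);W=(M[:3,:3]@P).T+M[:3,3]
    tp=W[W[:,2]>np.percentile(W[:,2],90)-.008]
    print(t["conf"],t["bbox"],tp.min(0),tp.max(0),(tp.min(0)+tp.max(0))/2)
print(r.read_time(),T[:3,3],r.read_contact_force())
E
```

```text
0.61 [303.6, 175.7, 341.0, 218.5] [ 0.56832473 -0.07969989  0.09942148] [ 0.60557402 -0.0438393   0.10882869] [ 0.58694937 -0.0617696   0.10412509]
3.5917 [ 0.58647461 -0.06125435  0.23983137] [-0.43049637 -0.10902134  0.07913247]
```

View pics/w1.png

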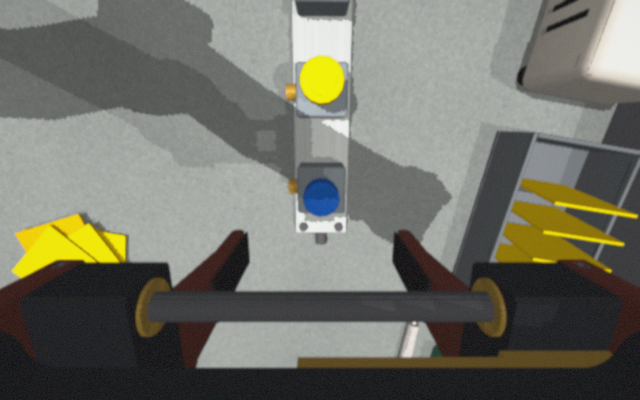

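The wrist picture shows blue at about row 197, col 321, centred between the jaws, with yellow well clear at row 80. The position it gives agrees with the top and side cameras to within 1 mm.

```bash
python3 - <<'E'
from h import *
print(r.move_l([.5866,-.0622,.090],R0,rate=.08,until_force=8))
print(r.read_position(),r.read_contact_force())
r.set_gripper(.03,25)
print(r.read_opening(),r.read_position(),r.read_contact_force(),r.read_time())
im,d=r.grab_frame("side");cv2.imwrite("pics/s2.png",cv2.resize(im[100:300,200:450],None,fx=3,fy=3))
E
```

```text
False
[ 0.58681437 -0.06223226  0.09036104] [-0.08493898  0.18180108 -0.10730401]
0.03753297938975134 [ 0.58700675 -0.06215311  0.09005259] [ 2.22590279 -0.3325286  -0.7669212 ] 6.4417
```

View pics/s2.png

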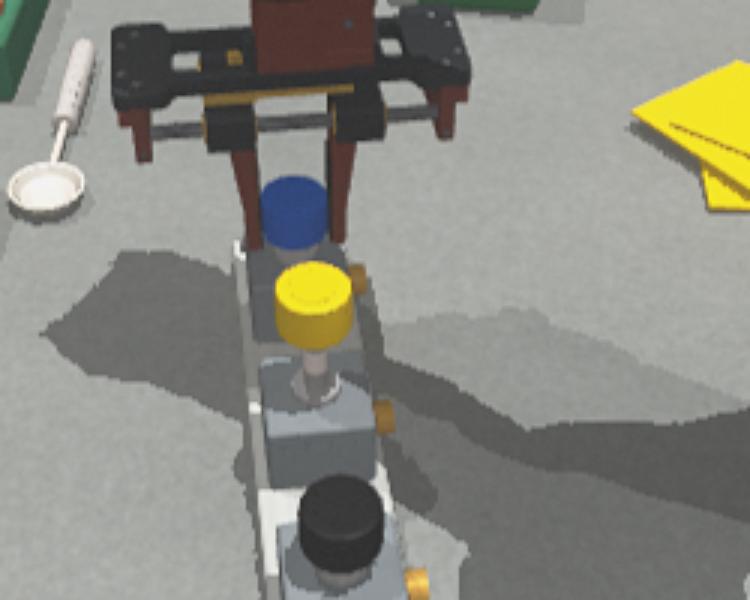

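The blue knob is gripped square between the fingers (picture around row 215, col 295), with opening 37.5 mm. Now I'll pull.

```bash
python3 - <<'E'
from h import *
p=r.read_position()
print(r.move_l([p[0],p[1],.1212],None,rate=.05,until_force=15))
print(r.read_position(),r.read_contact_force(),r.read_opening(),r.read_time())
im,d=r.grab_frame("side");cv2.imwrite("pics/s3.png",cv2.resize(im[100:300,200:450],None,fx=3,fy=3))
for t in r.trace("side","blue_grip")[:1]:
    rr,cc=np.nonzero(t["mask"]&(d>0));W=np.array([world("side",a,b,d[a,b]) for a,b in zip(rr,cc)])
    print(t["conf"],W[:,2].max(),np.percentile(W[:,2],[5,50,95]))
print(r.read_time())
E
```

```text
True
[ 0.586973   -0.06210784  0.12041051] [ 1.82289862 -0.65899222  2.43766049] 0.03774987998971571 7.1
0.83 0.1444560390827817 [0.07517612 0.12979892 0.13785792]
7.2
```

View pics/s3.png

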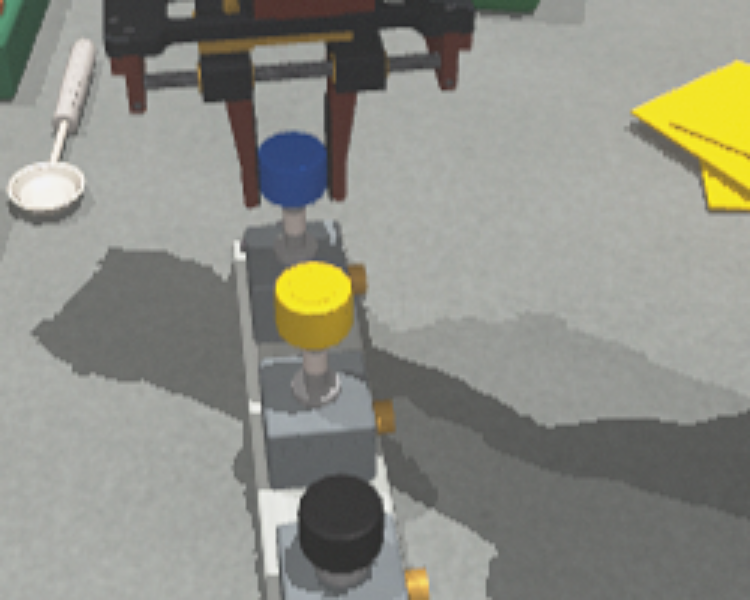

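The blue head is up, with its stem showing (around row 165, col 292), and the pull stopped on the force change at 30.4 mm of travel. I'll hold, then push it home.

```bash
python3 - <<'E'
from h import *
p=r.read_position()
r.pause(1.1)
print(r.read_position(),r.read_contact_force(),r.read_time())
print(r.move_l([p[0],p[1],.0885],None,rate=.05,until_force=20))
print(r.read_position(),r.read_contact_force(),r.read_opening(),r.read_time())
im,d=r.grab_frame("side");cv2.imwrite("pics/s4.png",cv2.resize(im[100:300,200:450],None,fx=3,fy=3))
E
```

```text
[ 0.58698263 -0.06207125  0.119761  ] [ 0.14216931 -2.531501    2.1762526 ] 8.3
True
[ 0.58718176 -0.06210705  0.0894564 ] [-1.53501371  0.4772281   5.08539636] 0.03750045774884923 8.9
```

View pics/s4.png

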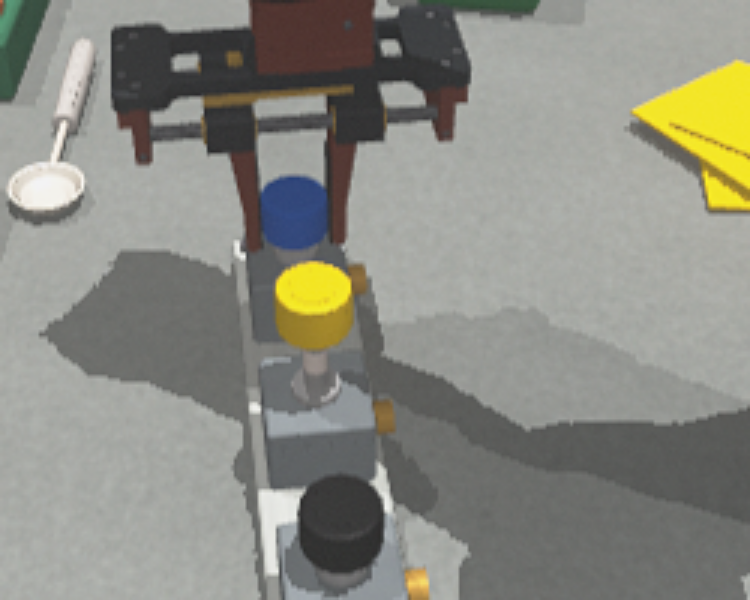

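The blue head is back at its starting height (around row 213, col 295), and the push ended on its stop. I'll release and retreat.

```bash
python3 - <<'E'
from h import *
r.set_gripper(.085)
print(r.read_opening())
p=r.read_position()
print(r.move_l([p[0],p[1],.25],None,rate=.1,until_force=8), r.read_position(),r.read_time())
for c in("top","side"):
    im,d=r.grab_frame(c)
    cv2.imwrite(f"pics/{c}5.png",cv2.resize(im[100:300,200:450],None,fx=3,fy=3))
    for n in("blue_grip","yellow_pull","black_pull"):
        for t in r.trace(c,n)[:1]:
            rr,cc=np.nonzero(t["mask"]&(d>0));W=np.array([world(c,a,b,d[a,b]) for a,b in zip(rr,cc)])
            print(c,n,t["conf"],W[:,2].max(),np.median(W,0))
E
```

```text
0.08500923023574435
False [ 0.58642717 -0.0631093   0.24942328] 11.575
top yellow_pull 0.92 0.13909110530323784 [0.56741793 0.04579181 0.13547125]
top black_pull 0.57 0.10906944973947362 [0.550816   0.15251099 0.10545516]
side blue_grip 0.7 0.1085453020418095 [ 0.58590595 -0.05287074  0.10485727]
side yellow_pull 0.69 0.1392087093815858 [0.56836946 0.05316152 0.13422434]
side black_pull 0.7 0.10907656641556054 [0.55124058 0.16209129 0.10575763]
```

View pics/side5.png

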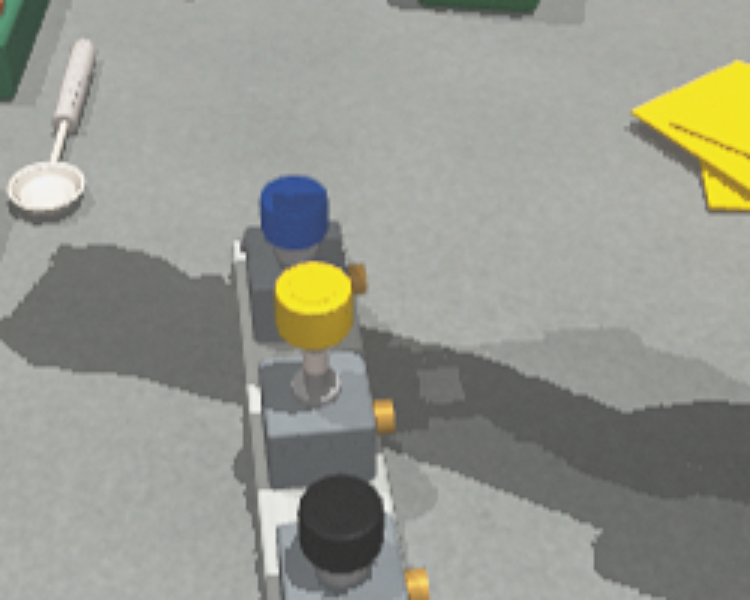

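Blue is home at row 213, col 295, yellow is still out with its stem showing, black is in, and the gripper is clear.

```bash
python3 -c "
from cell import r
print(r.hand_in())"
```

```text
the job is handed in; nothing more can be done
None
```

The job is done and handed in. I pulled the blue knob straight up 30 mm to its on stop, held it on for at least 1.2 s, then pushed it back down until it met its home stop. After that I let go and moved the gripper clear.

**Last checks:** The side camera shows blue's highest point at 0.1085 m, against a nominal 0.107 m for fully home. Yellow is still out at 0.139 m and black still in at 0.109 m, both unchanged from the start. The arm retreated without touching anything, and the last clock reading was 11.6 s.

**Not confirmed:** The top camera returned no detection of blue in the final picture, so its final position rests on the side view and the stop force alone. I did not open the top picture to see why.

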